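Turn the seed-ball dish to the tall pot

TASK

Slide the keeper fully back off the rim of the dish, then lift the dish by its handle straight up clear of its stand and, above the stand, swing it level through a quarter turn so that its spout points at the tall clay pot. Keep the ball resting in the middle and do not touch it, leave the pots and the small things around the stand where they are, and finish still holding the dish level and still, about 10 cm above the stand, with the spout pointing at the tall pot.

Things in the scene. Friction and masses are not known exactly. Their poses are not given: they have to be found in the camera images.
- stand: fixed wooden stand, a disc 110 mm across and 24 mm high that carries the dish, with a 50 mm wide arm of the same height running 160 mm out from its centre along its +x; origin on the table under the disc's centre, z up. The keeper slides on the arm
- keeper_grip (a point): centre of the keeper's upright wooden grip tab, 14 mm wide (stand's y), 18 mm deep (stand's x), 36 mm tall, 83 mm above the table. Below it a steel block with a tongue, both 28 mm wide; the tongue reaches up to 10 mm over the dish's rim, so the dish cannot be lifted. Axes as the stand's: it opens along +x, away from the dish
- keeper (a joint): travel of the sliding keeper in m: 0 = fully over the rim, 0.035 = fully back (end stop); starts between 0 and 0.006. It stays where it is left; about 1.5 N of friction
- dish_grip (a point): centre of the dish's handle, a straight wooden bar 125 mm long, 14 mm wide and 20 mm tall, level, right above the dish's centre and 105 mm above the dish's underside, carried by two upright straps at its ends. Axes: x towards the spout, y along the bar, z up
- dish: loose eight-sided aluminium dish, 126 mm across flats, rim 32 mm high, 0.2 to 0.4 kg; origin under its centre, x to the spout. Floor rises 10 degrees outwards from the centre (10 mm above the underside). A 50 mm wide spout, open through the rim, reaches 96 mm from the centre. It starts centred on the stand, spout away from the keeper
- seedball_center (a point): centre of the loose clay seed ball, 36 mm in diameter, 24 to 42 g, which rolls freely and rests at the middle of the dish's floor, its centre 28 mm above the dish's underside, 77 mm below the centre of the handle bar
- tall_pot: round terracotta flower pot, 100 mm across the mouth and 115 mm tall, standing open end up; origin under its centre. It stands 250 to 310 mm to one side of the stand
- low_pan: low, wide terracotta pan, 130 mm across and 45 mm tall; origin under its centre. It stands on the other side of the stand; not used
- spool: bystander: twine spool, 56 mm across, 44 mm tall, upright; origin under its centre
- bulb: bystander: flower bulb, 48 mm across, 52 mm tall, pointed top; origin under its centre
- seed_cup: bystander: small black plastic pot, 60 mm across, 50 mm tall; origin under its centre
There are look-alikes about, which are no part of the job. What is shaped like the part that bears seedball_center but black or red is not meant. What is shaped like the dish but red is not meant.

How it is judged (in metres and radians):
On the way, in this order (a step that is already met when the one before it is completed fails the run):
1. the keeper is slid back while the dish still stands on the stand (value of joint keeper above 0.025 m and z of dish_grip in the frame of stand below 0.14 m), for 0.2 s.
2. the dish is lifted at least 30 mm clear of the stand, not yet turned by more than about 30 degrees (z of dish_grip in the frame of stand above 0.159 m and angle between the x axis of dish_grip and the x axis of stand, either way round below 0.6 rad and contact force between dish and stand below 0.05 N), for 0.1 s.
At the end, for the whole second after the job is handed in: Held by the gripper alone, still, underside 50 to 150 mm above the stand's top, centre within 50 mm of the stand's, level within 5 degrees, ball within 12 mm of the middle, tall pot's centre within 50 mm of the spout's line (about 10 degrees), keeper back by over 25 mm (value of joint keeper above 0.025 m and z of dish_grip in the frame of stand between 0.179 and 0.279 m and horizontal distance between dish_grip and stand below 0.05 m and angle between dish_grip's own z axis and vertical below 0.09 rad and horizontal distance between seedball_center and dish_grip below 0.012 m and z of seedball_center in the frame of dish_grip between -0.085 and -0.065 m and x of tall_pot in the frame of dish_grip above 0.1 m and y of tall_pot in the frame of dish_grip between -0.05 and 0.05 m and contact force between dish and the fingers above 1 N and contact force between dish and stand below 0.05 N and contact force between dish and tall_pot below 0.05 N and linear speed of dish below 0.02 m/s and angular speed of dish below 0.15 rad/s); the arm keeps its last pose, push and grip.
It fails at once if the seed ball rolls more than 35 mm from the middle of the dish (horizontal distance between seedball_center and dish_grip above 0.035 m).
It fails at once if the dish is tipped by more than 14 degrees (angle between dish_grip's own z axis and vertical above 0.25 rad).
It fails at once if the gripper touches the seed ball (contact force between the fingers and seedball above 0.3 N).
It fails at once if a pot or other bystander is shifted by more than 25 mm (distance of any of tall_pot, low_pan, spool, bulb, seed_cup from where it was at the start of the episode above 0.025 m).
It also fails if it takes over 51 s, if anything falls off the work surface, if the arm or the gripper's body presses on something with over 40 N, if the wrist force passes 120 N, or if a joint passes its speed limit or range.

ROBOT

A 6-joint arm with a two-finger parallel gripper is mounted at the origin on the work surface. World frame = base frame: x ahead of the robot, y to its left, z up, the work surface at z = 0. Lengths are in m, angles in degrees, forces in N, time in s.
With the tool pointing down it reaches from about 0.4 to 0.825 m from the base axis. Payload 7 kg.
Tool frame: the origin (TCP) lies between the finger pads; the fingertips stand 19 mm ahead of it and the grasp point (between the pads) is the TCP; x points along the fingers, y is the direction in which the jaws open and shut, and the axes are right-handed (so a half turn about x gives the same grasp; the last joint's range is limited). The gripper opens to 88 mm and grips with 3 to 60 N. Pads are 19 mm wide; open, the fingers measure 130 mm over their backs; the gripper's body (78 mm by 193 mm) begins 47 mm behind the grasp point.
Start: joints at [-54.54, 20.546, 0.682, 0, -70.136, -16.507], TCP at [0.219, -0.638, 0.246] pointing down, gripper open.
Joint ranges: [-176.03, 176.03], [-82.01, 121.73], [-58.28, 71.71], [-173.87, 95.51], [-174.79, -0.11], [-173.66, 173.66]. Speed limits (degrees/s): [136.94, 136.94, 172.46, 180, 180, 180].

INTERFACE

Orientations are given as [roll, pitch, yaw] about the fixed x, y, z axes, in that order (R = Rz(yaw) Ry(pitch) Rx(roll)).
In Python, from plant import * gives the robot as it stands.
- The arm moves only by the tool step_arm, never from a script. Its argument "steps" is a list of rows, each a list of 2 entries, a list of its own where there are three numbers: the shift along the tool's x, y, z in units of 0.02 m (1.0 is 0.02 m), then the turn about the tool's x in units of 6 degrees (1.0 is 6 degrees). A call has 1 to 20 rows; each row shifts and turns the commanded pose from where the row before left it, along the tool's axes as they then stand; what a row does not reach is not made up. A row lasts 1/12 s, in which the tool goes at most 41.7 mm and 7.16 degrees, less where a joint would pass 70% of its speed; a pose out of reach is approached as far as the arm can. A call with a number of a shift or a turn outside -1 to 1 is refused whole. A call with a gripper value outside its range is refused whole. "fingers" is the closure, from 0 (fully open) to 1 (shut), set as the call begins (left out, the last holds). The fingers move at their own pace and stop on an object; "grip_force" is the grip in N (left out, the last holds). Time passes only in rows, so rows that do not move let the fingers close. It gives the time, the measured TCP pose, the force and the opening at its end, in the units of the state.
- get_state(): the state, without advancing time (a new reading comes with each control period).
- capture(name): name is "side" or "top"; returns the picture (420x560x3 uint8, blue, green, red); there is no depth.
- camera_model(name): a dict with "intrinsics" (3x3 intrinsics, pixels), "dist_coeffs" ([k1, k2, p1, p2, k3] as OpenCV has them; the pictures are not rectified), "rvec" (rotation vector, rad) and "tvec" (3), from world to camera coordinates, as OpenCV has them. Camera axes: x right, y down, z forward; pixel columns grow to the right and rows downward; lengths in m; the calibration is good to about 2 mm. A picture is of the moment at which its call begins. camera_model takes no time and is no camera call.
- close_job(): hands the job in, once; it reports no verdict.
The state is a dict: "time_s": time; "joints": joint angles; "qd": joint speeds; "joint_torque": joint torques, N m; "tcp_pos": TCP position; "eef_rot": TCP orientation; "contact_force": force on the tool from outside, world axes, zero at the start; "moment": the same for the moment, N m; "gripper_width": finger opening in m.
Only numpy, scipy, OpenCV 4.12 (cv2) and the standard library are available. Lean on these libraries where they do the work, as an engineer would, in place of code of your own. Each camera call takes 0.05 s, during which the arm holds its last target.

## Working session

There is one attempt and no reset: what is moved stays moved. The work goes in short steps, Python scripts to look and compute and a tool call to move; the robot and the scene stay as the last step left them, time stands still between calls to the robot, and variables do not carry over. Pictures are saved under pics/ and viewed, and the job is handed in when it is done.

Besides the shell and the picture viewer there is one more tool, called after "Emit:" as name(argument=value, ...) on one line, values as JSON. step_arm: Moves the arm, as the interface text tells. Its arguments: {"type":"object","properties":{"steps":{"type":"array","items":{"type":"array"}},"fingers":{"type":"number"},"grip_force":{"type":"number"}},"required":["steps"]}

```bash
mkdir -p pics; ls; python3 - <<'E'
from plant import *
import cv2
for n in("top","side"):
    cv2.imwrite(f"pics/{n}0.png",capture(n)); m=camera_model(n); print(n,m)
print(get_state())
E
```

```text
pics
top {'intrinsics': array([[385.92565636,   0.        , 283.79176199],
       [  0.        , 385.92565636, 208.07385276],
       [  0.        ,   0.        ,   1.        ]]), 'dist_coeffs': array([-0.10802892,  0.        ,  0.        ,  0.        ,  0.        ]), 'rvec': array([ 2.18733094, -2.19030455,  0.01307619]), 'tvec': array([0.04638476, 0.53857682, 0.97090154])}
side {'intrinsics': array([[513.44402824,   0.        , 274.27153079],
       [  0.        , 513.44402824, 207.13422537],
       [  0.        ,   0.        ,   1.        ]]), 'dist_coeffs': array([0.03305119, 0.        , 0.        , 0.        , 0.        ]), 'rvec': array([ 0.74748791, -2.62711768,  1.07969657]), 'tvec': array([0.47934762, 0.23804562, 0.9857343 ])}
{'time_s': 0.1, 'joints': array([-5.45407177e+01,  2.05883151e+01,  6.39687755e-01, -1.62859210e-02,
       -7.01368582e+01, -1.65047802e+01]), 'qd': array([-0.11453711, -0.1274469 ,  0.06267954,  0.16829037, -0.15379858,
        0.02341758]), 'joint_torque': array([-1.22962847e-03, -5.84163380e+01,  2.93754154e+01,  7.01558679e+00,
        1.01915500e-02, -6.80142057e-05]), 'tcp_pos': array([ 0.21906581, -0.63803443,  0.24471487]), 'eef_rot': array([ 96.3519555 ,  89.91315381, 115.30091258]), 'contact_force': array([ 0.09928449, -0.71281762,  0.49056232]), 'moment': array([-0.034173  , -0.00349025, -0.01315625]), 'gripper_width': 0.08749845139245306}
```

View pics/top0.png

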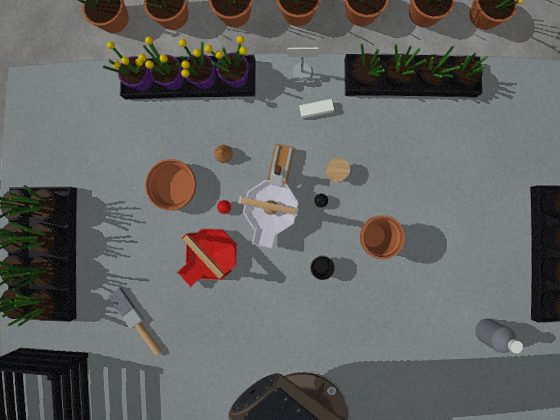

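View pics/side0.png

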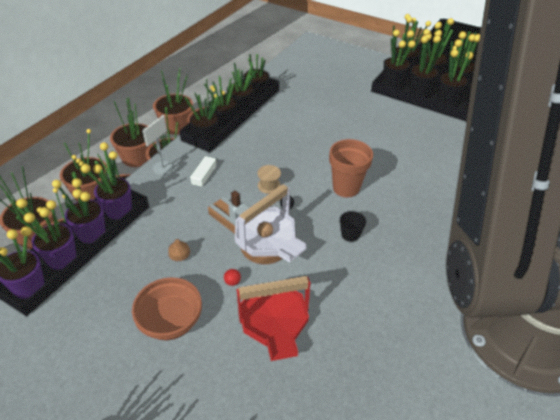

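Top view: the aluminium dish is at about (270,208), with its bar from (240,201) to (297,211). The keeper is at about (281,165). The narrower, deeper pot at (382,238) is the tall one, and the wide pan is at (171,185). The red dish at (208,256), red ball (224,207) and black ball (321,200) are look-alikes. The silver dish with the clay ball under its bar fits the description. I'll enlarge to confirm.

```bash
python3 - <<'E'
import cv2
t=cv2.imread("pics/top0.png")[135:255,225:345]; s=cv2.imread("pics/side0.png")[175:275,200:320]
cv2.imwrite("pics/topc.png",cv2.resize(t,(600,600),interpolation=cv2.INTER_CUBIC))
cv2.imwrite("pics/sidec.png",cv2.resize(s,(720,600),interpolation=cv2.INTER_CUBIC))
E
```

```text
(no output)
```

View pics/topc.png

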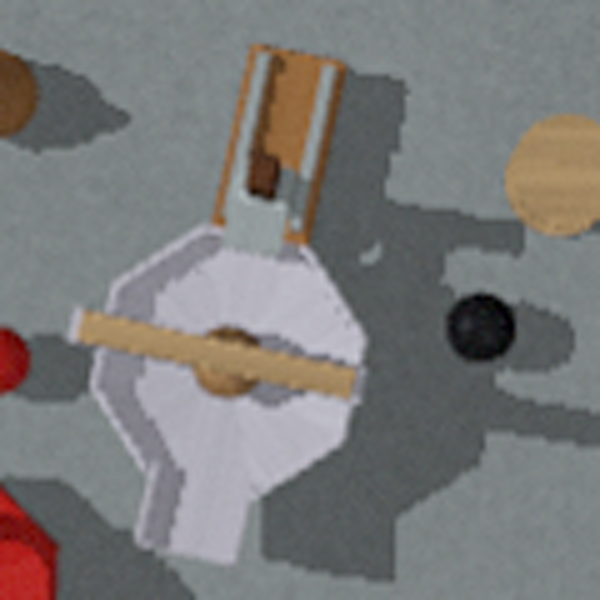

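View pics/sidec.png

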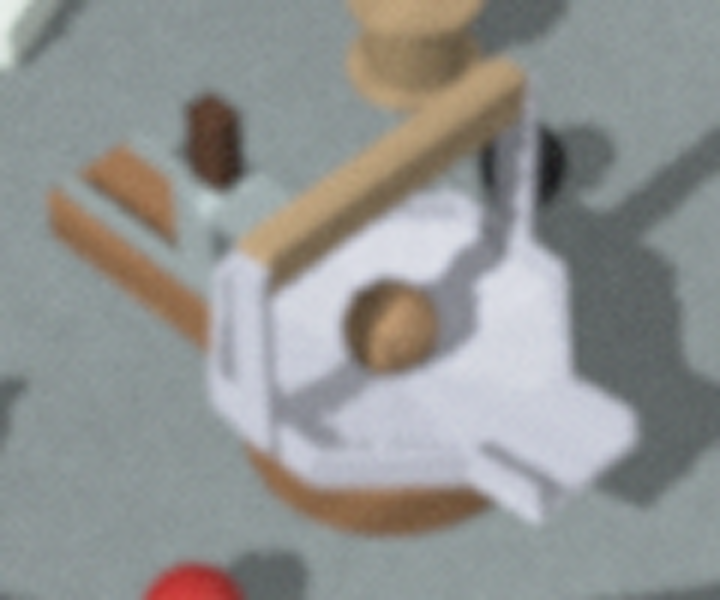

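The crops confirm it: the silver dish has the tan bar and the clay ball beneath it, and the keeper's dark brown tab is at crop (264,175), about pixel (278,170) in the top view. Next I measure.

```bash
cat > h.py <<'E'
from plant import *
import cv2, numpy as np
def ray(n,uv):
    m=camera_model(n); R,_=cv2.Rodrigues(np.array(m["rvec"])); t=np.array(m["tvec"]).ravel()
    p=cv2.undistortPoints(np.array([[uv]],float),m["intrinsics"],m["dist_coeffs"])[0,0]
    return -R.T@t, R.T@np.array([p[0],p[1],1])
def onz(n,uv,z):
    c,d=ray(n,uv); return c+d*(z-c[2])/d[2]
def tri(a,b):
    (c1,d1),(c2,d2)=ray("top",a),ray("side",b)
    s=np.linalg.lstsq(np.c_[d1,-d2],c2-c1,rcond=None)[0]
    p,q=c1+s[0]*d1,c2+s[1]*d2
    return (p+q)/2, np.linalg.norm(p-q)
def proj(n,P):
    m=camera_model(n); return cv2.projectPoints(np.array(P,float).reshape(-1,3),m["rvec"],m["tvec"],m["intrinsics"],m["dist_coeffs"])[0][:,0]
E
python3 - <<'E'
from h import *
np.set_printoptions(precision=4,suppress=True)
t=cv2.imread("pics/top0.png"); s=cv2.imread("pics/side0.png")
def blobs(im,mask,box,mn=15):
    m=np.zeros_like(mask); x0,y0,x1,y1=box; m[y0:y1,x0:x1]=mask[y0:y1,x0:x1]
    n,l,st,c=cv2.connectedComponentsWithStats(m); 
    return [(st[i].tolist(),c[i],cv2.minAreaRect(np.argwhere(l==i)[:,::-1].astype(np.float32))) for i in range(1,n) if st[i,4]>=mn]
th=cv2.cvtColor(t,cv2.COLOR_BGR2HSV); sh=cv2.cvtColor(s,cv2.COLOR_BGR2HSV)
print(th[205,260],th[170,278],th[206,285],th[150,285]); print(sh[205,265],sh[198,235])
print("bar"); 
for b in blobs(t,cv2.inRange(th,(14,60,130),(24,140,255)),(230,190,305,220)): print(b)
print("tab")
for b in blobs(t,cv2.inRange(th,(0,80,20),(12,255,115)),(265,150,295,182),6): print(b)
for b in blobs(s,cv2.inRange(sh,(0,60,20),(14,255,110)),(225,185,245,210),6): print("side",b)
print("pot")
for b in blobs(t,cv2.inRange(th,(3,80,30),(14,255,255)),(350,205,415,270),100): print(b)
# click estimates
u=lambda x,y:(225+x/5-.4,135+y/5-.4)
for q in [(80,325),(355,384)]: print("barend",onz("top",u(*q),.139))
print("tab", onz("top",u(264,162),.101), tri(u(264,162),(200+212/6-.4,175+100/6-.4)))
for q in [(253,45),(344,63),(218,222),(305,243)]: print("arm",onz("top",u(*q),.024))
E
```

```text
[ 18 102 160] [ 12 168  85] [ 13  52 148] [ 14 147 151]
[ 18  77 123] [ 10 117  83]
bar
([241, 197, 55, 18, 370], array([267.8162, 205.8378]), ((267.5424499511719, 207.19635009765625), (55.31239700317383, 10.03454875946045), 11.768289566040039))
tab
([275, 166, 6, 9, 39], array([277.3846, 169.2051]), ((277.5, 170.0), (8.0, 5.0), 90.0))
side ([232, 192, 7, 14, 86], array([235.1047, 198.2674]), ((235.0, 198.5), (13.0, 6.0), 90.0))
pot
([360, 216, 45, 43, 1540], array([382.0539, 236.8571]), ((382.0, 237.0), (42.0, 44.0), 90.0))
barend [0.5527 0.1383 0.139 ]
barend [0.5263 0.0161 0.139 ]
tab [0.6307 0.058  0.101 ] (array([0.6297, 0.0574, 0.1004]), np.float64(0.0024992606888417997))
arm [0.7018 0.067  0.024 ]
arm [0.6923 0.0208 0.024 ]
arm [0.6116 0.0846 0.024 ]
arm [0.6008 0.0407 0.024 ]
```

```bash
python3 - <<'E'
from h import *
from scipy.spatial.transform import Rotation as Ro
np.set_printoptions(precision=4,suppress=True)
s=get_state(); R=Ro.from_euler('xyz',s["eef_rot"],degrees=True).as_matrix(); print(R)
print("jaw yaw",np.degrees(np.arctan2(R[1,1],R[0,1])))
t=cv2.imread("pics/top0.png")
cv2.imwrite("pics/potc.png",cv2.resize(t[205:275,350:420],(560,560),interpolation=cv2.INTER_CUBIC))
C=np.array([.5395,.0772]);a=np.radians(-12);X=np.array([np.cos(a),np.sin(a)]);Y=np.array([-X[1],X[0]])
pot=onz("top",(381.5,237),.115)[:2]; d=pot-C; print(pot,np.hypot(*d),"bearing",np.degrees(np.arctan2(d[1],d[0])))
for z,r in((.115,.05),):
    P=[[*(pot+r*np.array([np.cos(q),np.sin(q)])),z] for q in np.arange(0,6.3,1.57)]; print(proj("top",P), proj("side",P))
# reproject tab & bar
tab=C+.0926*X
print("tabtop",tab,proj("top",[*tab,.101]),proj("side",[*tab,.101]),"bar",proj("side",[*C,.139]))
E
```

```text
[[-0.0006 -0.3247  0.9458]
 [ 0.0014  0.9458  0.3247]
 [-1.      0.0015 -0.0002]]
jaw yaw 108.94894984244449
[ 0.4685 -0.1789] 0.26579404223430103 bearing -105.49399126480169
[[381.3255 214.9788]
 [359.5807 237.0617]
 [381.5691 259.0549]
 [403.2725 236.9518]
 [381.395  214.9787]] [[330.9567 144.7761]
 [340.5674 164.007 ]
 [370.33   159.3909]
 [359.6631 140.5113]
 [330.9881 144.7399]]
tabtop [0.6301 0.0579] [[277.4389 167.2795]] [[234.0732 191.076 ]] bar [[264.4776 199.3568]]
```

View pics/potc.png

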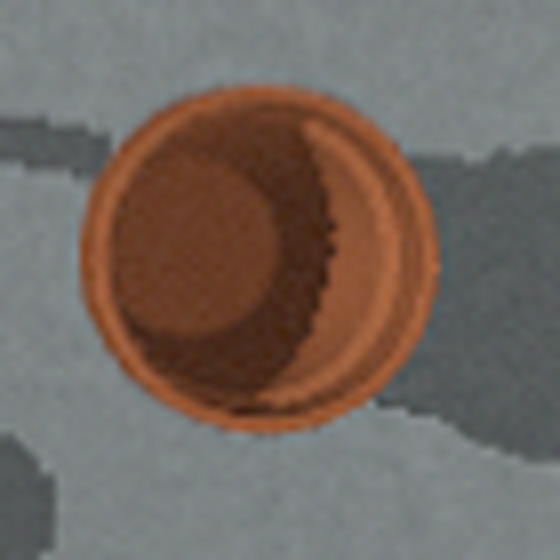

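Measured:
- Stand centre is (0.5395, 0.077), with its +x at yaw −12°.
- Tab is at (0.630, 0.058).
- Tall pot is on bearing −105.5° at 0.266 m.

First I turn the jaws to yaw 78°, then travel.

Emit:
step_arm(steps=[[[0,0,0],0.86],[[0,0,0],0.86],[[0,0,0],0.86],[[0,0,0],0.86],[[0,0,0],0.86],[[0,0,0],0.86],[[0,0.5,0.15],0],[[0,0.96,0.32],0],[[0,0.96,0.32],0],[[0,0.96,0.32],0],[[0,0.96,0.32],0],[[0,0.96,0.32],0],[[0,0.96,0.32],0],[[0,0.96,0.32],0],[[0,0.96,0.32],0],[[0,0.96,0.32],0],[[0,0.96,0.32],0],[[0,0.96,0.32],0],[[0,0.96,0.32],0],[[0,0.96,0.32],0]], fingers=0)

```text
time_s: 1.77
tcp_pos: [0.3578, -0.4009, 0.2454]
eef_rot: [119.6, 90.0, 107.8]
contact_force: [0.5, -0.3, 0.5]
gripper_width: 0.0877
```

Emit:
step_arm(steps=[[[0,0.96,0.32],0],[[0,0.96,0.32],0],[[0,0.96,0.32],0],[[0,0.96,0.32],0],[[0,0.96,0.32],0],[[0,0.96,0.32],0],[[0,0.96,0.32],0],[[0,0.96,0.32],0],[[0,0.96,0.32],0],[[0,0.96,0.32],0],[[0,0.96,0.32],0],[[0,0.96,0.32],0],[[0,0.96,0.32],0],[[0,0.96,0.32],0],[[0,0.96,0.32],0],[[0,0.96,0.32],0],[[0,0.96,0.32],0],[[0,0.96,0.32],0],[[0,0.96,0.32],0],[[0,0,0],0]])

```text
time_s: 3.43
tcp_pos: [0.5534, -0.0682, 0.2451]
eef_rot: [113.5, 90.0, 101.8]
contact_force: [-0.3, -0.4, 0.3]
gripper_width: 0.0878
```

```bash
cat >> h.py <<'E'
from scipy.spatial.transform import Rotation as Ro
np.set_printoptions(precision=4,suppress=True)
def rel(P):
    s=get_state(); R=Ro.from_euler('xyz',s["eef_rot"],degrees=True).as_matrix()
    print("t",s["time_s"],"tcp",s["tcp_pos"],"joints",s["joints"],"f",s["contact_force"],"w",s["gripper_width"])
    print("jaw yaw",np.degrees(np.arctan2(R[1,1],R[0,1])),"tool down",R[:,0])
    print("to go, units",R.T@(np.array(P)-s["tcp_pos"])/.02)
E
python3 -c "
from h import *
rel([.6301,.0579,.088])"
```

```text
t 3.4333 tcp [ 0.5534 -0.0682  0.2451] joints [  13.0804    9.5519  -14.3558   -0.0139  -66.092  -114.8347] f [-0.335  -0.3794  0.276 ] w 0.0877767766868763
jaw yaw 78.24010352917199 tool down [-0.      0.0002 -1.    ]
to go, units [7.856  6.9541 2.4679]
```

Emit:
step_arm(steps=[[[0,0.9,0.3],0],[[0,0.9,0.3],0],[[0,0.9,0.3],0],[[0,0.9,0.3],0],[[0,0.9,0.3],0],[[0,0.9,0.3],0],[[0,0.9,0.3],0],[[0,0.65,0.37],0],[[0.5,0,0],0],[[0.5,0,0],0],[[0.5,0,0],0],[[0.5,0,0],0],[[0,0,0],0],[[0,0,0],0],[[0,0,0],0]])

```text
time_s: 4.68
tcp_pos: [0.6297, 0.0544, 0.2059]
eef_rot: [-6.8, 90.0, -18.8]
contact_force: [0.1, 0.6, 0.5]
gripper_width: 0.0877
```

```bash
python3 -c "
from h import *
rel([.6301,.0579,.088])
for n in ('top','side'):
    im=capture(n); cv2.imwrite(f'pics/{n}1.png',im)
im=cv2.imread('pics/side1.png')[120:280,150:330]; cv2.imwrite('pics/side1c.png',cv2.resize(im,(675,600),interpolation=cv2.INTER_CUBIC))"
```

```text
t 4.6833 tcp [0.6297 0.0544 0.2059] joints [  22.6099   18.0757   -8.2775    0.0181  -63.6285 -124.65  ] f [0.083  0.5652 0.4736] w 0.08771075390237577
jaw yaw 77.96788408300782 tool down [ 0.0004 -0.0001 -1.    ]
to go, units [ 5.8965  0.1767 -0.0205]
```

View pics/side1c.png

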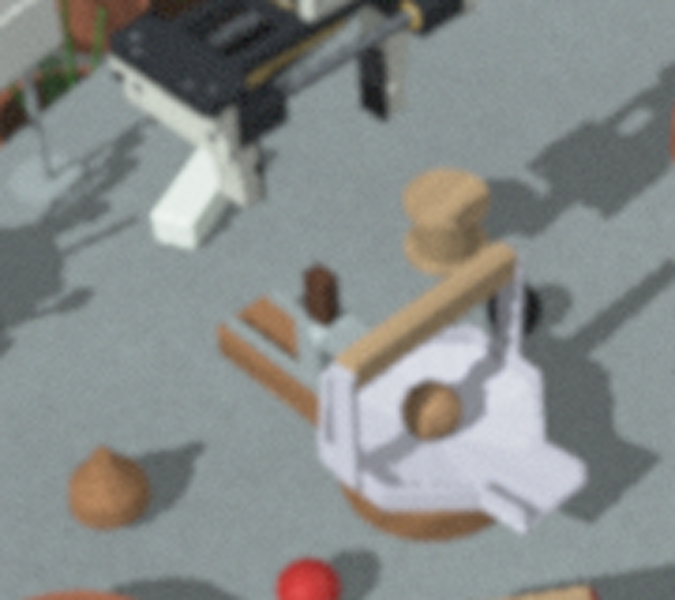

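The open fingers (crop (245,165) and (378,90)) straddle the line above the tab (320,290), with nothing in the way. Next I descend and close gently.

Emit:
step_arm(steps=[[[0.6,0.18,0],0],[[0.8,0,0],0],[[0.8,0,0],0],[[0.8,0,0],0],[[0.8,0,0],0],[[0.8,0,0],0],[[0.5,0,0],0],[[0.4,0,0],0],[[0.35,0,0],0],[[0,0,0],0],[[0,0,0],0],[[0,0,0],0]])

```text
time_s: 5.78
tcp_pos: [0.6309, 0.0585, 0.0893]
eef_rot: [24.8, 89.9, 12.8]
contact_force: [0.2, -0.6, -0.0]
gripper_width: 0.0876
```

Emit:
step_arm(steps=[[[0,0,0],0],[[0,0,0],0],[[0,0,0],0],[[0,0,0],0],[[0,0,0],0],[[0,0,0],0],[[0,0,0],0],[[0,0,0],0],[[0,0,0],0],[[0,0,0],0],[[0,0,0],0],[[0,0,0],0],[[0,0,0],0],[[0,0,0],0]], fingers=1, grip_force=12)

```text
time_s: 6.95
tcp_pos: [0.6308, 0.0592, 0.0886]
eef_rot: [56.7, 89.9, 44.7]
contact_force: [0.9, 4.1, -1.7]
gripper_width: 0.0141
```

```bash
python3 -c "
from h import *
rel([.6301,.0579,.088])
cv2.imwrite('pics/s2.png',cv2.resize(capture('side')[120:280,150:330],(675,600),interpolation=cv2.INTER_CUBIC))"
```

```text
t 6.95 tcp [0.6308 0.0592 0.0886] joints [  22.965    24.4487  -15.6705   -0.0416  -49.8012 -124.9331] f [ 0.8562  4.1261 -1.6632] w 0.014111882267232947
jaw yaw 78.00508824820268 tool down [ 0.0011  0.0011 -1.    ]
to go, units [ 0.0286 -0.0717 -0.021 ]
```

View pics/s2.png

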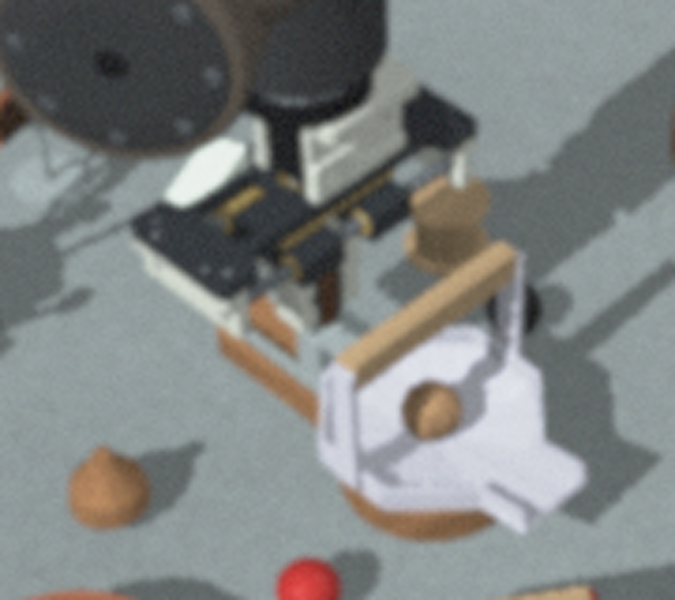

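The width is 14.1 mm, so the tab (crop (330,285)) is held. I slide 32 mm along tool +z, which is the stand's +x, with a small y trim to ease the side force.

Emit:
step_arm(steps=[[[0,0,0.1],0],[[0,0,0.1],0],[[0,0,0.1],0],[[0,0,0.1],0],[[0,0,0.1],0],[[0,0,0.1],0],[[0,0,0.1],0],[[0,0,0.1],0],[[0,0,0.1],0],[[0,0,0.1],0],[[0,0,0.1],0],[[0,0,0.1],0],[[0,0,0.1],0],[[0,0,0.1],0],[[0,0,0.1],0],[[0,0,0.1],0],[[0,0,0],0],[[0,0,0],0],[[0,0,0],0],[[0,0,0],0]])

```text
time_s: 8.67
tcp_pos: [0.6621, 0.0525, 0.0886]
eef_rot: [51.7, 89.9, 39.7]
contact_force: [1.3, 5.3, -1.3]
gripper_width: 0.0137
```

```bash
python3 -c "
from h import *
rel([.6301,.0579,.088])"
```

```text
t 8.6667 tcp [0.6621 0.0525 0.0886] joints [  21.3024   26.8796  -11.477    -0.0321  -51.5678 -123.2743] f [ 1.2565  5.2872 -1.2782] w 0.01365237264180933
jaw yaw 78.00823886325024 tool down [ 0.0011  0.0009 -1.    ]
to go, units [ 0.028  -0.0676 -1.6219]
```

It moved 32 mm with no end-stop force yet, so I nudge it a little further to reach the stop.

Emit:
step_arm(steps=[[[0,0,0.05],0],[[0,0,0.05],0],[[0,0,0.05],0],[[0,0,0],0],[[0,0,0],0],[[0,0,0],0]])

```text
time_s: 9.17
tcp_pos: [0.6631, 0.0522, 0.0885]
eef_rot: [166.6, 89.9, 154.6]
contact_force: [-6.4, 9.6, 3.4]
gripper_width: 0.0137
```

```bash
python3 -c "
from h import *
rel([.6301,.0579,.088])"
```

```text
t 9.1667 tcp [0.6631 0.0522 0.0885] joints [  21.2034   27.0547  -11.1465   -0.1314  -51.8965 -123.124 ] f [-6.3844  9.5908  3.3824] w 0.013715168470388419
jaw yaw 77.99820332303577 tool down [-0.0022  0.0011 -1.    ]
to go, units [ 0.0281 -0.0642 -1.6718]
```

The stop is reached, with about 8 N pushing back. Now release, rise and turn the jaws by −90°.

Emit:
step_arm(steps=[[[0,0,-0.05],0],[[0,0,0],0],[[0,0,0],0],[[0,0,0],0],[[0,0,0],0],[[0,0,0],0],[[0,0,0],0],[[0,0,0],0],[[0,0,0],0],[[0,0,0],0],[[-0.4,0,0],0],[[-0.8,0,0],0],[[-0.8,0,0],0],[[-0.8,0,0],0],[[-0.8,0,0],0],[[-0.8,0,0],0],[[-0.8,0,0],0],[[-0.8,0,0],0],[[-0.5,0,0],0],[[0,0,0],0]], fingers=0)

```text
time_s: 10.83
tcp_pos: [0.6648, 0.0515, 0.2218]
eef_rot: [24.1, 89.7, 12.1]
contact_force: [0.7, -0.1, 0.6]
gripper_width: 0.0876
```

Emit:
step_arm(steps=[[[0,0,0],-0.5],[[0,0,0],-1],[[0,0,0],-1],[[0,0,0],-1],[[0,0,0],-1],[[0,0,0],-1],[[0,0,0],-1],[[0,0,0],-1],[[0,0,0],-1],[[0,0,0],-1],[[0,0,0],-1],[[0,0,0],-1],[[0,0,0],-1],[[0,0,0],-1],[[0,0,0],-1],[[0,0,0],-0.5],[[0,0,0],0],[[0,0,0],0]])

```text
time_s: 12.33
tcp_pos: [0.6632, 0.0512, 0.2177]
eef_rot: [112.4, 89.9, -169.7]
contact_force: [-0.8, 0.4, -0.1]
gripper_width: 0.0874
```

```bash
python3 -c "
from h import *
rel([.5395,.0772,.129])
for n in ('top','side'): cv2.imwrite(f'pics/{n}3.png',capture(n))
a=cv2.imread('pics/top3.png')[130:280,220:420]; cv2.imwrite('pics/t3c.png',cv2.resize(a,(800,600),interpolation=cv2.INTER_CUBIC))
a=cv2.imread('pics/side3.png')[150:280,180:350]; cv2.imwrite('pics/s3c.png',cv2.resize(a,(784,600),interpolation=cv2.INTER_CUBIC))"
```

```text
t 12.3333 tcp [0.6632 0.0512 0.2177] joints [ 21.1671  20.6632  -2.8385  -0.0141 -66.5653 -33.2891] f [-0.7713  0.3571 -0.1079] w 0.08742270366090121
jaw yaw 167.87237717721436 tool down [-0.0012 -0.0002 -1.    ]
to go, units [ 4.4441  6.317  -0.0282]
```

View pics/t3c.png

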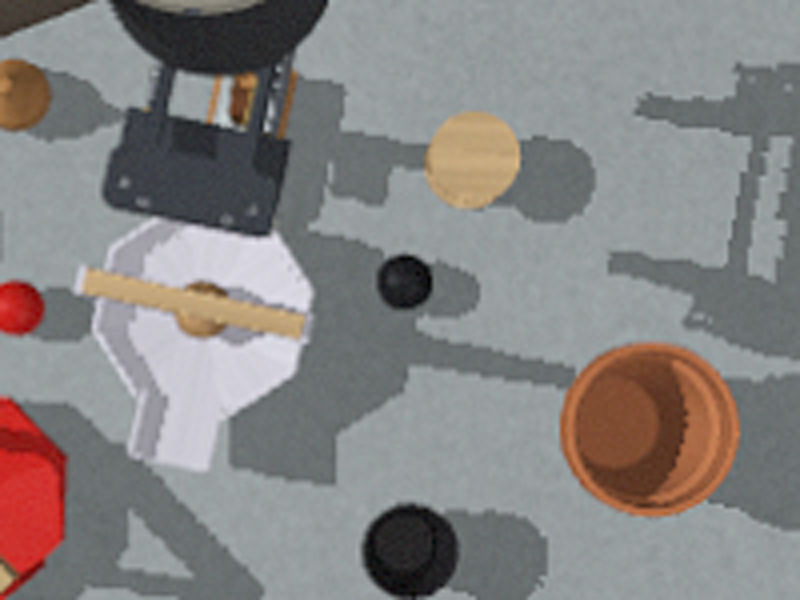

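View pics/s3c.png

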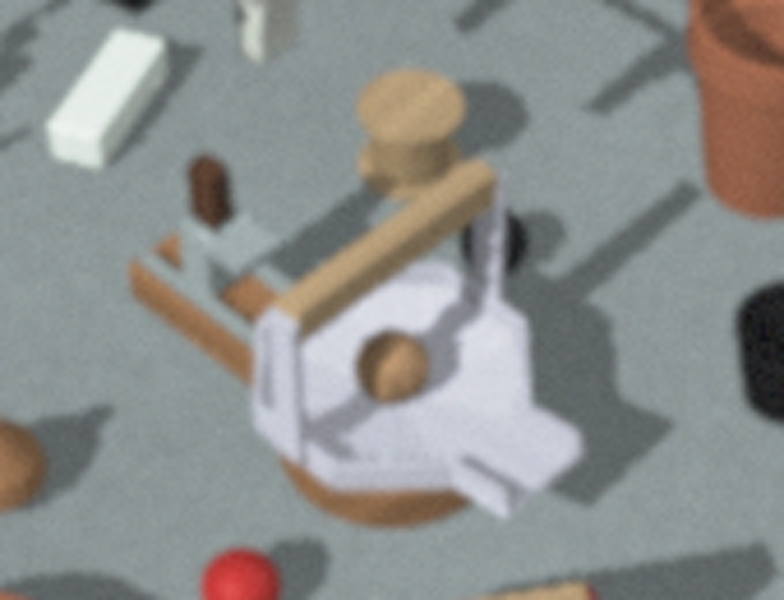

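The keeper block is now clear of the rim (side crop (220,240)) and the dish is where it was. Next I move over the bar and descend.

Emit:
step_arm(steps=[[[0,0.5,0],0],[[0,0.9,0],0],[[0,0.9,0],0],[[0,0.9,0],0],[[0,0.9,0],0],[[0,0.9,0],0],[[0,0.9,0],0],[[0,0.42,-0.03],0],[[0,0,0],0],[[0,0,0],0],[[0,0,0],0]])

```text
time_s: 13.35
tcp_pos: [0.5404, 0.077, 0.2188]
eef_rot: [-66.5, 90.0, 11.5]
contact_force: [-0.1, -0.1, 0.2]
gripper_width: 0.0878
```

```bash
python3 -c "
from h import *
rel([.5395,.0772,.129])"
```

```text
t 13.35 tcp [0.5404 0.077  0.2188] joints [ 28.6943   9.5377 -17.9983   0.0115 -62.4311 -40.7134] f [-0.1488 -0.1161  0.1758] w 0.0878344958122772
jaw yaw 167.98620380081374 tool down [ 0.0006  0.0001 -1.    ]
to go, units [ 4.4875  0.0461 -0.0024]
```

Emit:
step_arm(steps=[[[0.4,0.05,0],0],[[0.6,0,0],0],[[0.6,0,0],0],[[0.6,0,0],0],[[0.6,0,0],0],[[0.6,0,0],0],[[0.5,0,0],0],[[0.4,0,0],0],[[0.15,0,0],0],[[0,0,0],0],[[0,0,0],0],[[0,0,0],0]])

```text
time_s: 14.35
tcp_pos: [0.5393, 0.0773, 0.1301]
eef_rot: [-58.4, 89.9, 19.6]
contact_force: [-0.4, 0.4, 0.0]
gripper_width: 0.088
```

Emit:
step_arm(steps=[[[0,0,0],0],[[0,0,0],0],[[0,0,0],0],[[0,0,0],0],[[0,0,0],0],[[0,0,0],0],[[0,0,0],0],[[0,0,0],0],[[0,0,0],0],[[0,0,0],0],[[0,0,0],0],[[0,0,0],0],[[0,0,0],0],[[0,0,0],0]], fingers=1, grip_force=30)

```text
time_s: 15.52
tcp_pos: [0.5389, 0.0771, 0.1295]
eef_rot: [-71.3, 90.0, 6.6]
contact_force: [1.4, -0.5, -1.4]
gripper_width: 0.0136
```

```bash
python3 -c "
from h import *
rel([.5395,.0772,.129])
for n in ('top','side'): cv2.imwrite(f'pics/{n}4.png',capture(n))
a=cv2.imread('pics/side4.png')[120:280,150:350]; cv2.imwrite('pics/s4c.png',cv2.resize(a,(750,600),interpolation=cv2.INTER_CUBIC))"
```

```text
t 15.5167 tcp [0.5389 0.0771 0.1295] joints [ 28.7744  14.4479 -24.7268   0.0026 -50.8203 -40.7871] f [ 1.4467 -0.4851 -1.3894] w 0.013590756495554373
jaw yaw 167.98898685606164 tool down [ 0.0001  0.     -1.    ]
to go, units [ 0.0245 -0.0265  0.0087]
```

View pics/s4c.png

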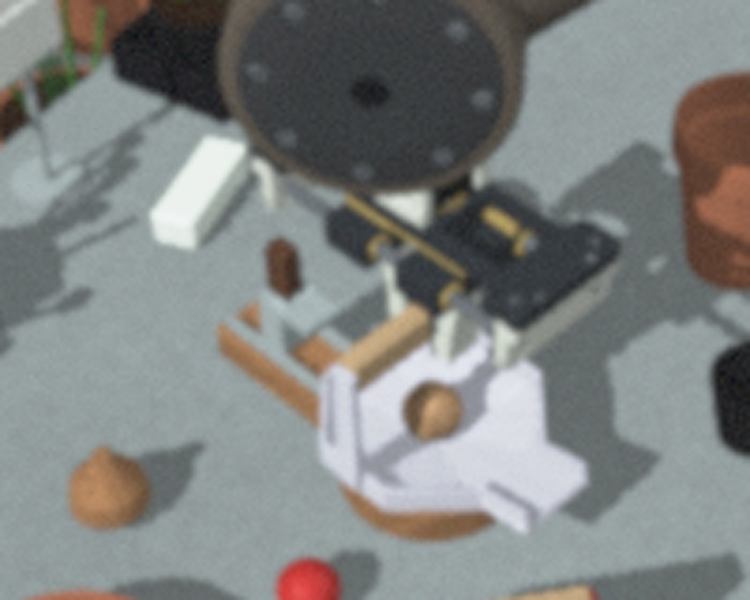

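The bar is gripped (width 13.6 mm), with the ball central at crop (432,410). I lift straight up 100 mm with gentle ramps.

Emit:
step_arm(steps=[[[-0.04,0,0],0],[[-0.08,0,0],0],[[-0.12,0,0],0],[[-0.16,0,0],0],[[-0.2,0,0],0],[[-0.2,0,0],0],[[-0.2,0,0],0],[[-0.2,0,0],0],[[-0.2,0,0],0],[[-0.2,0,0],0],[[-0.2,0,0],0],[[-0.2,0,0],0],[[-0.2,0,0],0],[[-0.2,0,0],0],[[-0.16,0,0],0],[[-0.12,0,0],0],[[-0.08,0,0],0],[[-0.04,0,0],0],[[0,0,0],0],[[0,0,0],0]])

```text
time_s: 17.28
tcp_pos: [0.5388, 0.0771, 0.1854]
eef_rot: [113.3, 90.0, -168.7]
contact_force: [-0.2, 0.5, -3.6]
gripper_width: 0.0133
```

```bash
python3 -c "
from h import *
rel([.5395,.0772,.229])
a=capture('side')[100:280,150:350]; cv2.imwrite('pics/s5c.png',cv2.resize(a,(666,600),interpolation=cv2.INTER_CUBIC))"
```

```text
t 17.2833 tcp [0.5388 0.0771 0.1854] joints [ 28.7792  11.0863 -20.7706  -0.0045 -58.1552 -40.7865] f [-0.1785  0.5026 -3.6234] w 0.013299449450228882
jaw yaw 167.99037289546507 tool down [-0.0002 -0.     -1.    ]
to go, units [-2.1784 -0.0343  0.0104]
```

View pics/s5c.png

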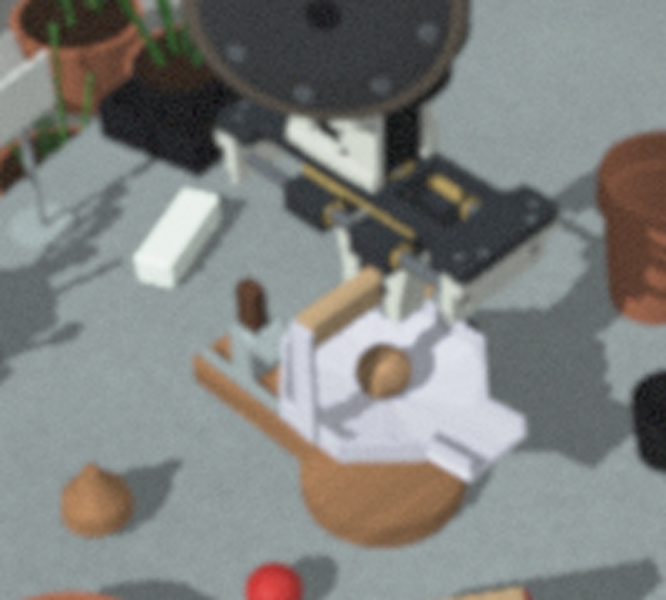

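The dish is 56 mm up and level, with the ball central at crop (383,371). I lift another 42 mm, then turn −87° (14.5 units) smoothly.

Emit:
step_arm(steps=[[[-0.05,0,0],0],[[-0.1,0,0],0],[[-0.15,0,0],0],[[-0.2,0,0],0],[[-0.2,0,0],0],[[-0.2,0,0],0],[[-0.2,0,0],0],[[-0.2,0,0],0],[[-0.2,0,0],0],[[-0.2,0,0],0],[[-0.2,0,0],0],[[-0.1,0,0],0],[[-0.05,0,0],0],[[0,0,0],0],[[0,0,0],0],[[0,0,0],0]])

```text
time_s: 18.67
tcp_pos: [0.5387, 0.0771, 0.2263]
eef_rot: [121.7, 90.0, -160.3]
contact_force: [-0.5, -0.5, -4.3]
gripper_width: 0.0139
```

Emit:
step_arm(steps=[[[0,0,0],-0.05],[[0,0,0],-0.1],[[0,0,0],-0.15],[[0,0,0],-0.2],[[0,0,0],-0.25],[[0,0,0],-0.3],[[0,0,0],-0.35],[[0,0,0],-0.4],[[0,0,0],-0.45],[[0,0,0],-0.45],[[0,0,0],-0.45],[[0,0,0],-0.45],[[0,0,0],-0.45],[[0,0,0],-0.45],[[0,0,0],-0.45],[[0,0,0],-0.45],[[0,0,0],-0.45],[[0,0,0],-0.45],[[0,0,0],-0.45],[[0,0,0],-0.45]])

```text
time_s: 20.33
tcp_pos: [0.5389, 0.0772, 0.2265]
eef_rot: [103.1, 90.0, -135.5]
contact_force: [0.1, 0.9, -4.1]
gripper_width: 0.0136
```

Emit:
step_arm(steps=[[[0,0,0],-0.45],[[0,0,0],-0.45],[[0,0,0],-0.45],[[0,0,0],-0.45],[[0,0,0],-0.45],[[0,0,0],-0.45],[[0,0,0],-0.45],[[0,0,0],-0.45],[[0,0,0],-0.45],[[0,0,0],-0.45],[[0,0,0],-0.45],[[0,0,0],-0.4],[[0,0,0],-0.35],[[0,0,0],-0.3],[[0,0,0],-0.25],[[0,0,0],-0.2],[[0,0,0],-0.15],[[0,0,0],-0.1],[[0,0,0],-0.05],[[0,0,0],0]])

```text
time_s: 22.0
tcp_pos: [0.5389, 0.0772, 0.2266]
eef_rot: [-105.5, 90.0, 56.2]
contact_force: [0.7, -0.5, -3.4]
gripper_width: 0.0137
```

```bash
python3 -c "
from h import *
rel([.5395,.0772,.229])"
```

```text
t 22.0 tcp [0.5389 0.0772 0.2266] joints [ 28.7801   9.0627 -17.4938  -0.0014 -63.4412  42.926 ] f [ 0.7461 -0.4954 -3.4042] w 0.013676778134640513
jaw yaw -108.294453833975 tool down [ 0.  0. -1.]
to go, units [-0.1211 -0.0109 -0.0297]
```

Yaw is −108.3° and the target is −105.5°, so I turn the remaining 2.8° and check by picture.

Emit:
step_arm(steps=[[[0,0,0],-0.05],[[0,0,0],-0.1],[[0,0,0],-0.15],[[0,0,0],-0.1],[[0,0,0],-0.06],[[0,0,0],0],[[0,0,0],0],[[0,0,0],0],[[0,0,0],0],[[0,0,0],0],[[0,0,0],0],[[0,0,0],0],[[0,0,0],0],[[0,0,0],0],[[0,0,0],0]])

```text
time_s: 23.25
tcp_pos: [0.5389, 0.0772, 0.2266]
eef_rot: [169.6, 90.0, -25.9]
contact_force: [0.2, 0.3, -4.0]
gripper_width: 0.0141
```

```bash
python3 -c "
from h import *
rel([.5395,.0772,.229])
for n in ('top','side'): cv2.imwrite(f'pics/{n}6.png',capture(n))
a=cv2.imread('pics/side6.png')[80:320,120:400]; cv2.imwrite('pics/s6c.png',cv2.resize(a,(700,600),interpolation=cv2.INTER_CUBIC))
pot=np.array([.4685,-.1789])
# spout tip lip expected at 96 mm from centre; underside z .122
d=np.array([np.cos(np.radians(-105.5)),np.sin(np.radians(-105.5))])
print(proj('top',[*(np.array([.539,.077])+.096*d),.14]),proj('side',[*(np.array([.539,.077])+.096*d),.14]))
print('ball expected side',proj('side',[.539,.0772,.2266-.077]))"
```

```text
t 23.25 tcp [0.5389 0.0772 0.2266] joints [ 28.7808   9.0621 -17.4952   0.001  -63.4421  45.6724] f [ 0.184   0.3373 -4.0028] w 0.01407948128245532
jaw yaw -105.54639570939099 tool down [ 0. -0. -1.]
to go, units [-0.121  -0.0102 -0.0304]
[[309.9717 217.2302]] [[298.5071 177.456 ]]
ball expected side [[264.6344 195.6827]]
```

View pics/s6c.png

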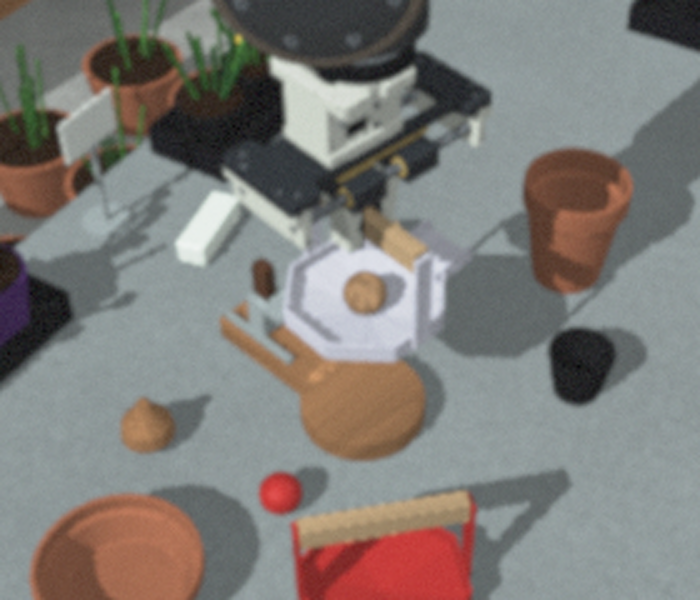

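View pics/top6.png

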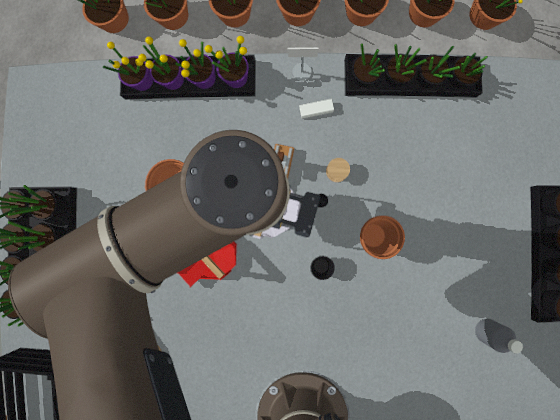

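The ball shows at side pixel (265.6,196.8) against an expected (264.6,195.7), so it is within about 3 mm of the middle. The dish is level, the spout side points towards the pot, and the bystanders and keeper look unmoved. Handing in.

```bash
python3 -c "
from plant import *
print(get_state()['qd']); print(close_job())"
```

```text
[ 0.09367825 -0.00281681  0.01257182  0.09178614 -0.04060923  0.03555157]
the job is handed in; nothing more can be done
None
```

I slid the keeper back to its end stop, lifted the dish straight up by its handle, and turned it about 86° above the stand so its spout points at the tall pot. The job was handed in at about 23 s; no verdict was reported.

Last checks before handing in:
- **Keeper:** it travelled about 33 mm and met the stop at about 8 N.
- **Height:** the bar's centre is 0.227 m above the table, so the dish's underside is about 97 mm above the stand's top.
- **Position:** the bar's centre is within about 1 mm of the measured stand centre.
- **Direction:** jaw yaw is −105.5°, matching the pot's measured bearing of −105.5°. The arm hid most of the spout in the top view, so I checked the pointing by that yaw and the side view only.
- **Level and still:** the tool points straight down and the joints are still. The dish looks level in the side view.
- **Ball:** it is about 1–2 px from where a centred ball would appear.
- **Surroundings:** the pots and small things look unmoved, though the arm partly hid the low pan in the last top view. None of the checks disagreed.

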